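Fill the bearing-ball tray and hold it over the scanner

TASK

Take the loose steel ball out of the yellow parts bin and set it in the empty pocket of the blue carrier tray while the tray stands on the bench. Then lift the tray by its black handle and carry it, without tipping it or losing either ball, to the grey scanner, and finish still holding it there, still and level, centred about 8 cm above the dark window with its long side along the window's long side. Leave everything else where it stands.

Things in the scene. Friction and masses are not known exactly. Their poses are not given: they have to be found in the camera images.
- parts_bin: Yellow open bin, fixed, 256 x 100 x 30 mm, three compartments in a row along its x axis, their centres at x = -82, 0 and +82 mm (y = 0). Each is 79 to 84 mm long (x) by 94 mm wide (y) inside; floor 8 mm above the bench with a 19 mm hole in its middle in which the ball sits; outer walls reach 30 mm and partitions 26 mm above the bench. Origin at the centre of its underside, z up.
- loose_ball_center (a point): Centre of the loose steel ball, 30 mm diameter, about 100 g. It starts in the middle of one of the three compartments (which one varies), its centre 19.6 mm above the bench. Its axes mean nothing.
- tray_ball_center (a point): Centre of a second, identical steel ball that already sits in the tray's other pocket. Its axes mean nothing.
- tray_handle (a point): Grip point of the black handle upright in the middle of the loose blue tray (plate 170 x 75 x 10 mm, 14 mm high end lips, about 200 g), 42 mm above the tray's underside. Handle 30 mm long (tray x), 14 mm thick (y), top 60 mm above the underside; grip across the 14 mm. x along the tray, z up. Pockets: 19 mm holes at x = -55 (filled) and +55 mm (empty).
- empty_pocket (a point): Where the centre of a ball seated in the empty pocket lies: 21.6 mm above the tray's underside, at tray x = +55 mm; axes as the tray's. A seated ball sinks 3.4 mm below the deck and rolls out if the tray is tipped by about 35 degrees.
- filled_pocket (a point): The same for the pocket that is filled at the start, at tray x = -55 mm.
- window (a point): Centre of the top face of the dark window (140 x 70 mm) of the grey scanner, a fixed low housing 170 x 110 x 33 mm; this point is 33 mm above the bench. x along the window's long side, z up.
- bung_mid (a point): Dark rubber bung, 23 mm wide, 24 mm high, in another compartment of the bin; point half-way up. Not to be moved.
- stopper_mid (a point): Translucent hexagonal screw stopper, 42 x 48 x 42 mm, in the remaining compartment; point half-way up. Not to be moved.
- petri_dish: Shut petri dish, 93 mm across, 15 mm high, on the bench between tray and scanner; origin at the centre of its underside. Not to be moved.
- blue_bottle: White bottle with blue cap, 36 mm across, 78 mm high, behind the tray; origin under its centre. Not to be moved.
- red_bottle: White bottle with red cap, 36 mm across, 78 mm high, behind the tray; origin under its centre. Not to be moved.
- timer: White timer lying flat, 66 x 66 x 19 mm, behind the scanner; origin under its centre. Not to be moved.
- wash_bottle: White wash bottle with red top and bent spout, 195 mm high, at the back; origin under its middle. Not to be moved.

How it is judged (in metres and radians):
On the way, in this order (a step that is already met when the one before it is completed fails the run):
1. the loose ball sits in the empty pocket, released, and the tray still stands on the bench with its other ball (distance between loose_ball_center and empty_pocket below 0.006 m and distance between tray_ball_center and filled_pocket below 0.006 m and contact force between the fingers and loose_ball below 0.05 N and height (world z) of tray_handle below 0.047 m), for 0.2 s.
2. the tray is lifted clear with both balls in their pockets (distance between loose_ball_center and empty_pocket below 0.006 m and distance between tray_ball_center and filled_pocket below 0.006 m and height (world z) of tray_handle above 0.075 m), for 0.2 s.
At the end, for the whole second after the job is handed in: The gripper still holds the tray by its handle, at rest, within 8 degrees of level, underside 55 to 110 mm above the window, centred within 25 mm, length within 11 degrees of the window's, both balls within 6 mm of seated; fingers touch no ball, the scanner is not touched (distance between loose_ball_center and empty_pocket below 0.006 m and distance between tray_ball_center and filled_pocket below 0.006 m and z of tray_handle in the frame of window between 0.097 and 0.152 m and horizontal distance between tray_handle and window below 0.025 m and angle between the x axis of tray_handle and the x axis of window, either way round below 0.2 rad and angle between tray_handle's own z axis and vertical below 0.14 rad and contact force between the fingers and tray above 1 N and contact force between tray and scanner below 0.05 N and linear speed of tray below 0.03 m/s and angular speed of tray below 0.2 rad/s and contact force between the fingers and loose_ball below 0.05 N and contact force between the fingers and tray_ball below 0.05 N); the arm keeps its last pose, push and grip.
It fails at once if the tray is tipped by more than 20 degrees (angle between tray_handle's own z axis and vertical above 0.35 rad).
It fails at once if the tray's own ball leaves its pocket (distance between tray_ball_center and filled_pocket above 0.015 m).
It fails at once if something else is moved by more than 2 cm (distance of any of bung_mid, stopper_mid, petri_dish, blue_bottle, red_bottle, timer, wash_bottle from where it was at the start of the episode above 0.02 m).
It also fails if it takes over 56 s, if anything falls off the work surface, if the arm or the gripper's body presses on something with over 40 N, if the wrist force passes 120 N, or if a joint passes its speed limit or range.

ROBOT

A 7-joint arm with a two-finger parallel gripper is mounted at the origin on a cart in front of the work surface, level with it; the furniture and walls round the work are solid. World frame = base frame: x ahead of the robot, y to its left, z up, the work surface at z = 0. Lengths are in mm, angles in rad, forces in N, time in s.
With the tool pointing down it reaches from about 400 to 875 mm from the base axis. Payload 4.4 kg.
Tool frame: the origin (TCP) lies midway between the tips of the shut fingers; the grasp point (between the pads) lies 19 mm behind it; x points along the fingers, y is the direction in which the jaws open and shut, and the axes are right-handed (so a half turn about x gives the same grasp; the last joint's range is limited). The gripper opens to 85 mm and grips with 20 to 120 N. Pads are 22 mm wide; open, the fingers measure 114 mm over their backs; the gripper's body (76 mm by 85 mm) begins 54 mm behind the grasp point. The pads swing forward as they close: fully open they stand 13 mm farther back than shut.
Start: joints at [-1.325, 0.628, 0.038, 1.517, -0.027, 0.996, -0.02], TCP at [199.378, 618.681, 231.313] pointing down, gripper open.
Joint ranges: [-3.06, 3.06], [-0.37, 2.12], [-1.25, 1.32], [0.18, 2.47], [-1.1, 4.24], [0.23, 1.98], [-2.94, 2.94]. Speed limits (rad/s): [2.57, 2.57, 3.14, 3.14, 3.14, 3.14, 3.14].

INTERFACE

Orientations are given as [roll, pitch, yaw] about the fixed x, y, z axes, in that order (R = Rz(yaw) Ry(pitch) Rx(roll)).
In Python, from cell import ctrl gives the robot as it stands.
- The arm moves only by the tool arm_command, never from a script. Its argument "series" is a list of rows, each a list of 7 numbers: the opening, from 0 (shut) to 1 (fully open), then the shift along the world's x, y, z in cm, then the turn, a rotation vector about the world's x, y, z in degrees. In form: [[claw, x, y, z, rx, ry, rz], ...]. A call has 1 to 20 rows; each row shifts and turns the commanded pose from where the row before left it; what a row does not reach is not made up. A row lasts 1/12 s, in which the tool goes at most 41.7 mm and 7.16 degrees, less where a joint would pass 70% of its speed; a pose out of reach is approached as far as the arm can. A call with a gripper value outside its range is refused whole. The fingers move at their own pace and stop on an object; the grip force is fixed at half the most. Time passes only in rows, so rows that do not move let the fingers close. It gives the time, the measured TCP pose, the force and the opening at its end, in the units of the state.
- ctrl.read_state(): the state, without advancing time (a new reading comes with each control period).
- ctrl.get_image(name): name is "scene" or "top" or "wrist"; returns the picture (400x640x3 uint8, blue, green, red); there is no depth.
- ctrl.calibration(name): a dict with "fovy" (degrees; the focal length in pixels is half the picture's height over the tangent of half this angle, whatever the lens; pixels are square), "cx", "cy" (the principal point, pixels), "cam_to_world" (4x4, takes a point from camera to world coordinates); the wrist camera has in their place "T_tool_cam" (4x4, takes a point from camera to tool coordinates, whose origin is the TCP and whose axes are the tool frame's). Camera axes: x right, y up, looking along -z (the intrinsics and any distortion apply to the point x, -y, -z); pixel columns grow to the right and rows downward; lengths in mm; the calibration is good to about 2 mm. A picture is of the moment at which its call begins: read the wrist's pose just before it. calibration takes no time and is no camera call.
- ctrl.finish_job(): hands the job in, once; it reports no verdict.
Trained networks look in the newest picture that a camera, given by its name, has taken for a name from the list of things; names that differ only in an ending like _2 or _b are one class to them, and where a whole thing is asked for, a point or a joint stands for the part that bears it (a point fixed in the world has none). Each returns a list of dicts, best first, with "conf" (0 to 1); they miss things now and then, are a little off and sometimes report something else, mostly with a low value. They report only what shows in the picture. A call takes as long as a camera call.
- ctrl.spot_in(label, camera): "centre" ([x, y, z] in mm, in world coordinates, good to about 4 mm: the middle of the surface that is visible of it).
The state is a dict: "clock": time; "qpos": joint angles; "qd": joint speeds; "tau": joint torques, N m; "eef_pos": TCP position; "tool_rot": TCP orientation; "force": force on the tool from outside, world axes, zero at the start; "torque": the same for the moment, N m; "width": finger opening in mm.
Only numpy, scipy, OpenCV 4.12 (cv2) and the standard library are available. Lean on these libraries where they do the work, as an engineer would, in place of code of your own. Each camera call takes 0.05 s, during which the arm holds its last target.

## Working session

There is one attempt and no reset: what is moved stays moved. The work goes in short steps, Python scripts to look and compute and a tool call to move; the robot and the scene stay as the last step left them, time stands still between calls to the robot, and variables do not carry over. Pictures are saved under pics/ and viewed, and the job is handed in when it is done.

Besides the shell and the picture viewer there is one more tool, called after ">>>" as a command line: name --pt "numbers of a row" for each row, then --argument value for the rest. arm_command: Moves the arm, as the interface text tells. Its arguments: {"type":"object","properties":{"series":{"type":"array"}},"required":["series"]}

```bash
ls; mkdir -p pics; python3 - <<'E'
from cell import ctrl
import cv2,numpy as np
np.set_printoptions(precision=4,suppress=True)
print(ctrl.read_state())
for n in ("scene","top","wrist"):
    print(n,ctrl.calibration(n)); cv2.imwrite(f"pics/{n}0.png",ctrl.get_image(n))
print(ctrl.read_state()["clock"])
E
```

```text
pics
{'clock': 0.0, 'qpos': array([-1.3248,  0.6293,  0.0384,  1.5184, -0.027 ,  0.9963, -0.02  ]), 'qd': array([-0.    ,  0.0005, -0.0011,  0.0011, -0.0002,  0.0014, -0.0003]), 'tau': array([  0.    , -56.3406,   1.2261, -19.3453,   0.0109,   0.0104,
        -0.    ]), 'eef_pos': array([199.1832, 618.0736, 230.4032]), 'tool_rot': array([-1.5517,  1.5689, -1.8635]), 'force': array([ 0.2279, -0.0916,  0.2087]), 'torque': array([ 0.0079, -0.007 ,  0.0329]), 'width': 85.69911331345489}
scene {'fovy': 44.83647885494749, 'cx': 317.9979115871361, 'cy': 202.81776348099916, 'cam_to_world': array([[   0.7978,    0.4637,   -0.3852,  109.7655],
       [  -0.6028,    0.6255,   -0.4953, -601.2513],
       [   0.0113,    0.6274,    0.7786,  965.1557],
       [   0.    ,    0.    ,    0.    ,    1.    ]])}
top {'fovy': 51.86815140062522, 'cx': 324.318538729277, 'cy': 193.7550776846824, 'cam_to_world': array([[   0.0619,    0.9775,   -0.2014,  352.328 ],
       [  -0.9981,    0.0602,   -0.0141,  -23.5158],
       [  -0.0017,    0.2019,    0.9794, 1099.5453],
       [   0.    ,    0.    ,    0.    ,    1.    ]])}
wrist {'fovy': 68.9278393884956, 'cx': 317.02735570484873, 'cy': 198.34779276411564, 'T_tool_cam': array([[  -0.0004,    0.3082,   -0.9513, -143.0496],
       [   1.    ,    0.0001,   -0.0004,    1.2794],
       [  -0.0001,   -0.9513,   -0.3082,  -78.6622],
       [   0.    ,    0.    ,    0.    ,    1.    ]])}
0.15
```

View pics/scene0.png

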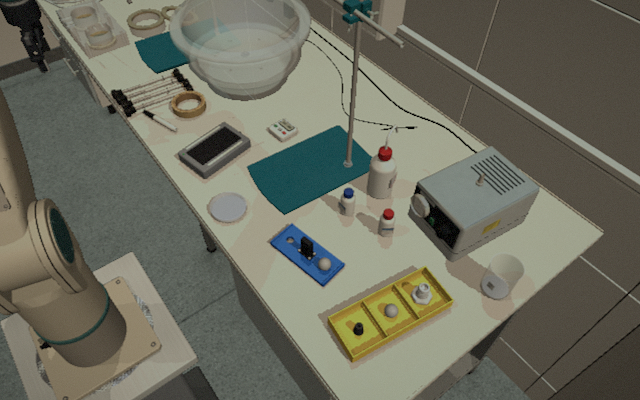

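View pics/top0.png

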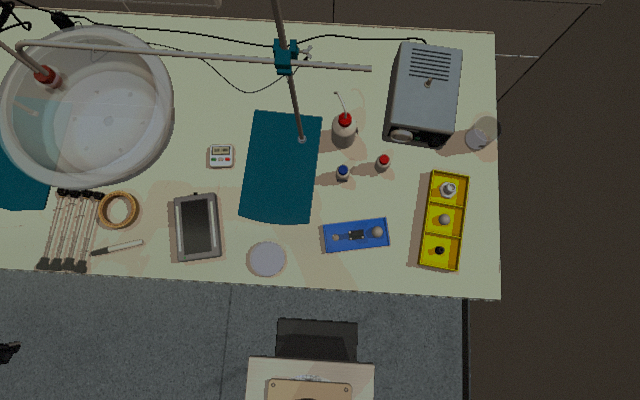

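View pics/wrist0.png

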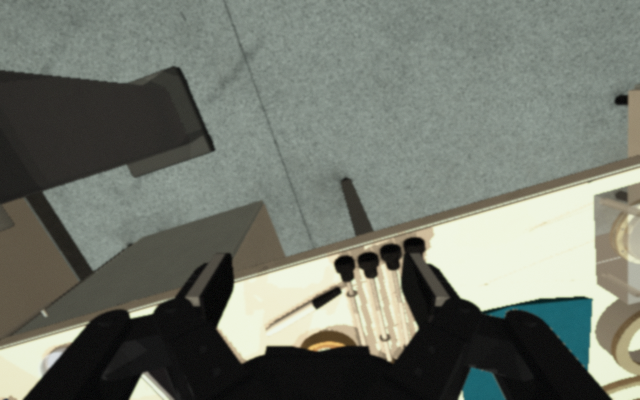

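```bash
python3 - <<'E'
from cell import ctrl
import numpy as np
np.set_printoptions(precision=1,suppress=True)
for c in ("top","scene"):
  for l in ("loose_ball_center","tray_ball_center","tray_handle","empty_pocket","filled_pocket","window","bung_mid","stopper_mid","petri_dish","parts_bin"):
    print(c,l,[(np.array(d["centre"]),round(d["conf"],2)) for d in ctrl.spot_in(l,c)[:3]])
E
```

```text
top loose_ball_center []
top tray_ball_center [(array([ 485.5, -153. ,   32.5]), 0.62)]
top tray_handle [(array([468.4, -93.9,  13.4]), 0.6), (array([459.7, 320.6,  31.4]), 0.45)]
top empty_pocket [(array([469.2, -92.3,   7.9]), 0.96), (array([732.8, -44. , 113.5]), 0.52)]
top filled_pocket [(array([467. , -91.3,  16.2]), 0.81), (array([625.9, -51.4,  59.6]), 0.49)]
top window [(array([463.3, 317.8,  32.6]), 0.58)]
top bung_mid [(array([ 442.4, -313.9,   30. ]), 0.55)]
top stopper_mid [(array([ 604.7, -329.3,   18.7]), 0.71), (array([730.2, -45.9, 111.3]), 0.44)]
top petri_dish [(array([394.2, 127.1,  15.2]), 0.64)]
top parts_bin []
scene loose_ball_center [(array([ 522.8, -330.7,   32.9]), 0.46)]
scene tray_ball_center []
scene tray_handle [(array([661.7, 275.9,  18.9]), 0.31)]
scene empty_pocket [(array([ 464.5, -103.5,   11.5]), 0.87), (array([ 478.1, -155.1,   30.4]), 0.35)]
scene filled_pocket [(array([ 466.8, -101.4,   12.4]), 0.82)]
scene window [(array([455.6, 308.3,  31.6]), 0.58), (array([724. , -60.8,  96.6]), 0.17)]
scene bung_mid [(array([662.9, 276.7,  16.8]), 0.51), (array([ 437.4, -314.5,   28. ]), 0.47)]
scene stopper_mid [(array([ 603. , -344.3,   19.9]), 0.91)]
scene petri_dish [(array([393.1, 128.1,  10.1]), 0.95), (array([456.1, 312.1,  28.6]), 0.56)]
scene parts_bin [(array([ 511.9, -326.7,    6.5]), 0.81)]
```

The top and scene views agree. The ball is in the middle compartment near top px (444,219), the tray lies along about y with its empty pocket on the left near (335,238), and the scanner is near (197,227). Next I'll zoom in for precise pixels.

```bash
cat > h.py <<'E'
import numpy as np,cv2
from cell import ctrl
from scipy.spatial.transform import Rotation as R
np.set_printoptions(precision=2,suppress=True)
def toolT(s=None):
    s=s or ctrl.read_state(); T=np.eye(4); T[:3,:3]=R.from_euler('xyz',s['tool_rot']).as_matrix(); T[:3,3]=s['eef_pos']; return T
def cam(n,T=None):
    c=ctrl.calibration(n); M=c['cam_to_world'] if n!='wrist' else (T if T is not None else toolT())@c['T_tool_cam']
    return 200/np.tan(np.radians(c['fovy']/2)),c['cx'],c['cy'],M
def px2w(n,u,v,z,T=None):
    f,cx,cy,M=cam(n,T); d=M[:3,:3]@np.array([(u-cx)/f,-(v-cy)/f,-1]); o=M[:3,3]
    return o+d*(z-o[2])/d[2]
def w2px(n,p,T=None):
    f,cx,cy,M=cam(n,T); q=np.linalg.inv(M)@np.r_[p,1]; return np.array([cx-f*q[0]/q[2],cy+f*q[1]/q[2]])
def yaw(T): return np.degrees(np.arctan2(T[1,1],T[0,1]))
E
python3 - <<'E'
from h import *
im=cv2.imread("pics/top0.png")
def crop(im,x,y,w,h,s,n): cv2.imwrite(n,cv2.resize(im[y:y+h,x:x+w],None,fx=s,fy=s,interpolation=cv2.INTER_CUBIC))
crop(im,310,160,160,120,5,"pics/topA.png")
crop(im,160,180,80,90,6,"pics/topB.png")
im=cv2.imread("pics/scene0.png")
crop(im,260,215,200,145,4,"pics/scA.png")
print(toolT(), yaw(toolT()))
print(w2px("top",[522,-328,19.6]),w2px("scene",[522,-328,19.6]))
E
```

```text
[[ -0.     0.31   0.95 199.37]
 [  0.     0.95  -0.31 618.69]
 [ -1.    -0.    -0.   231.3 ]
 [  0.     0.     0.     1.  ]] 72.1343096499085
[443.89 220.44] [390.23 311.57]
```

View pics/topA.png

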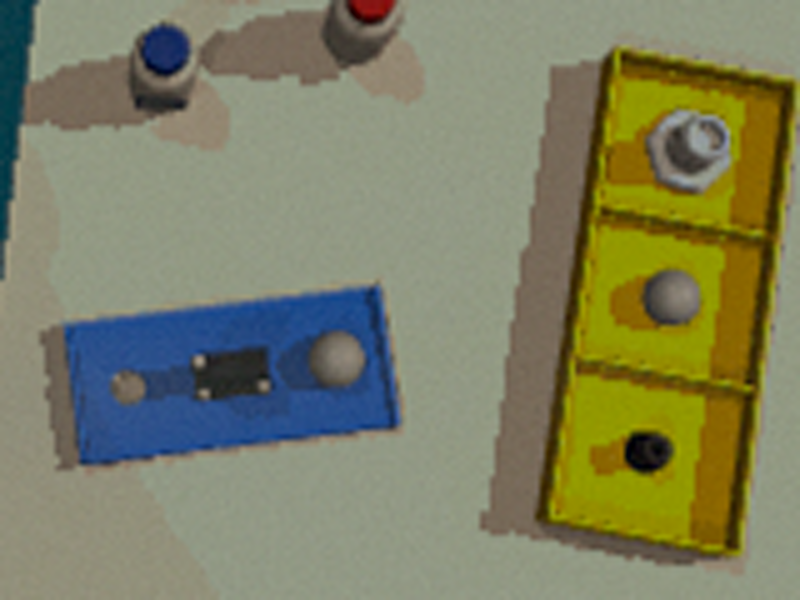

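View pics/topB.png

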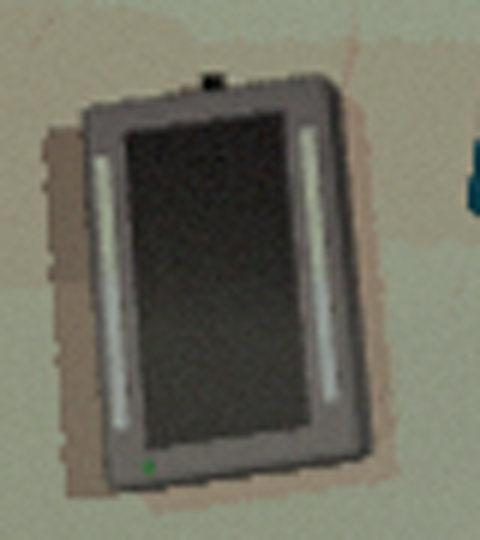

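View pics/scA.png

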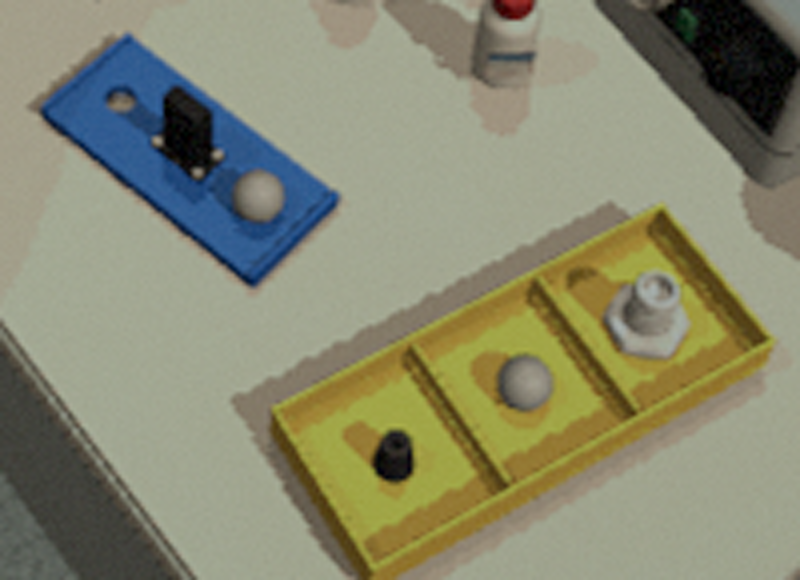

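```bash
python3 - <<'E'
from h import *
A=lambda X,Y:(310+(X+.5)/5-.5,160+(Y+.5)/5-.5)
B=lambda X,Y:(160+(X+.5)/6-.5,180+(Y+.5)/6-.5)
S=lambda X,Y:(260+(X+.5)/4-.5,215+(Y+.5)/4-.5)
for n,p,q,z in [("ball",(672,297),(525,382),19.6),("tball",(337,359),(258,195),21.6),("hole",(128,387),(120,99),10)]:
    print(n,px2w("top",*A(*p),z),px2w("scene",*S(*q),z))
print("tray c",[px2w("top",*A(*p),z) for p,z in [((66,324),14),((380,286),14),((400,427),14),((80,465),14)]])
print("tray c sc",[px2w("scene",*S(*p),z) for p,z in [((42,108),12),((127,37),14),((338,199),14),((254,278),14)]])
bc=[px2w("top",*A(*p),30) for p in [(618,50),(795,82),(742,552),(545,520)]]; print("bin",bc,np.mean(bc,0))
bs=[px2w("scene",*S(*p),30) for p in [(275,412),(662,209),(770,342),(375,568)]]; print("bin s",bs,np.mean(bs,0))
w=[px2w("top",*B(*p),33) for p in [(127,132),(282,113),(309,425),(146,447)]]; print("win",w,np.mean(w,0))
E
```

```text
ball [ 525.85 -328.27   19.6 ] [ 525.38 -326.34   19.6 ]
tball [ 481.81 -152.29   21.6 ] [ 481.32 -150.23   21.6 ]
hole [461.53 -43.78  10.  ] [460.57 -42.62  10.  ]
tray c [array([492.46,  -8.97,  14.  ]), array([ 523.09, -174.65,   14.  ]), array([ 448.97, -187.52,   14.  ]), array([418.83, -20.93,  14.  ])]
tray c sc [array([419.09, -21.54,  12.  ]), array([488.69, -10.07,  14.  ]), array([ 519.39, -176.04,   14.  ]), array([ 449.78, -187.9 ,   14.  ])]
bin [array([ 656.44, -295.96,   30.  ]), array([ 644.52, -390.67,   30.  ]), array([ 394.71, -361.46,   30.  ]), array([ 404.65, -260.73,   30.  ])] [ 525.08 -327.21   30.  ]
bin s [array([ 404.86, -264.  ,   30.  ]), array([ 654.37, -297.  ,   30.  ]), array([ 641.86, -390.65,   30.  ]), array([ 393.46, -359.16,   30.  ])] [ 523.64 -327.71   30.  ]
win [array([527.34, 368.75,  33.  ]), array([540.  , 301.68,  33.  ]), array([405.01, 273.79,  33.  ]), array([391.39, 342.45,  33.  ])] [465.94 321.67  33.  ]
```

>>> arm_command --pt "1 1.3 -2.8 0 0 0 0.5" --pt "1 1.3 -2.8 0 0 0 0.5" --pt "1 1.3 -2.8 0 0 0 0.5" --pt "1 1.3 -2.8 0 0 0 0.5" --pt "1 1.3 -2.8 0 0 0 0.5" --pt "1 1.3 -2.8 0 0 0 0.5" --pt "1 1.3 -2.8 0 0 0 0.5" --pt "1 1.3 -2.8 0 0 0 0.5" --pt "1 1.3 -2.8 0 0 0 0.5" --pt "1 1.3 -2.8 0 0 0 0.5" --pt "1 1.3 -2.8 0 0 0 0.5" --pt "1 1.3 -2.8 0 0 0 0.5" --pt "1 1.3 -2.8 0 0 0 0.5" --pt "1 1.3 -2.8 0 0 0 0.5" --pt "1 1.3 -2.8 0 0 0 0.5" --pt "1 1.3 -2.8 0 0 0 0.5" --pt "1 1.3 -2.8 0 0 0 0.5" --pt "1 1.3 -2.8 0 0 0 0.5" --pt "1 1.3 -2.8 0 0 0 0.5" --pt "1 1.3 -2.8 0 0 0 0.5"

```text
clock: 2.82
eef_pos: [460.0, 57.2, 231.6]
tool_rot: [0.412, 1.57, 0.275]
force: [-0.2, 0.4, -0.5]
width: 85.3
```

>>> arm_command --pt "1 0.5 -3 0 0 0 0" --pt "1 0.5 -3 0 0 0 0" --pt "1 0.5 -3 0 0 0 0" --pt "1 0.5 -3 0 0 0 0" --pt "1 0.5 -3 0 0 0 0" --pt "1 0.5 -3 0 0 0 0" --pt "0.7 0.5 -3 0 0 0 0" --pt "0.7 0.5 -3 0 0 0 0" --pt "0.7 0.5 -3 0 0 0 0" --pt "0.7 0.5 -3 0 0 0 0" --pt "0.7 0.5 -3 -2 0 0 0" --pt "0.7 0.5 -3 -3 0 0 0.6" --pt "0.7 0.5 -2 -3 0 0 0" --pt "0.7 0 0 0 0 0 0" --pt "0.7 0 0 0 0 0 0"

```text
clock: 4.07
eef_pos: [522.6, -321.1, 149.9]
tool_rot: [2.825, 1.566, 2.696]
force: [-0.7, 0.9, 1.1]
width: 59.4
```

```bash
python3 - <<'E'
from h import *
T=toolT(); im=ctrl.get_image("wrist"); cv2.imwrite("pics/w1.png",im)
s=ctrl.read_state(); print(s['clock'],T[:3,3],yaw(T),s['width'],s['qpos'],w2px("wrist",[525.5,-327.3,19.6],T))
E
```

```text
4.1167 [ 522.64 -321.07  149.94] 82.59682765733841 59.64442536418123 [ 0.45  0.67  0.08  1.7  -0.07  0.78  2.01] [309.58 192.57]
```

View pics/w1.png

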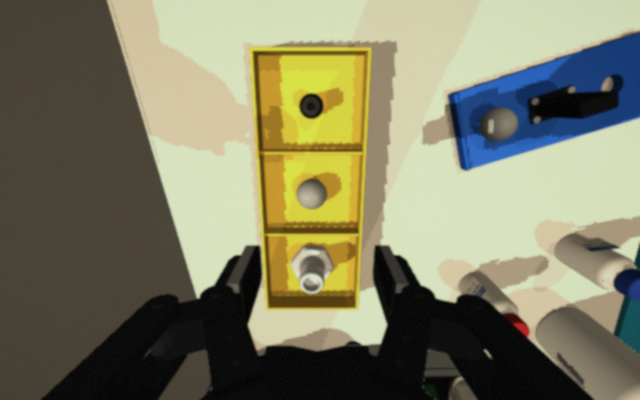

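The wrist view shows the ball at px (311,194), where I predicted (309.6,192.6). The jaws lie along the bin's y axis.

```bash
python3 - <<'E'
from h import *
im=cv2.imread("pics/w1.png"); g=cv2.cvtColor(im,cv2.COLOR_BGR2HSV)
m=((g[...,1]<90)&(g[...,2]>50)).astype(np.uint8); m[:165]=0;m[222:]=0;m[:,:285]=0;m[:,345:]=0
n,l,st,c=cv2.connectedComponentsWithStats(m); i=1+np.argmax(st[1:,4]); print(st[i],c[i])
x,y,w,h,_=st[i]
T=toolT(); p=px2w("wrist",x+(w-1)/2,y+(h-1)/2,19.6,T); print(p,p-T[:3,3])
E
```

```text
[297 180  29  29 628] [311.02 193.81]
[ 529.48 -325.29   19.6 ] [   5.42   -5.22 -132.05]
```

>>> arm_command --pt "0.7 0.2 -0.5 -2 0 0 0.3" --pt "0.7 0.1 -0.1 -2.5 0 0 0" --pt "0.7 0 0 -2.5 0 0 0" --pt "0.7 0 0 -1.5 0 0 0" --pt "0.7 0 0 -0.5 0 0 0" --pt "0.7 0 0 0 0 0 0" --pt "0.7 0 0 0 0 0 0"

```text
clock: 4.7
eef_pos: [528.6, -326.2, 63.8]
tool_rot: [-0.22, 1.568, -0.34]
force: [0.2, 0.2, -0.5]
width: 59.9
```

```bash
python3 - <<'E'
from h import *
T=toolT(); im=ctrl.get_image("wrist"); cv2.imwrite("pics/w2.png",im)
s=ctrl.read_state(); print(s['clock'],T[:3,3],yaw(T),s['width'],T[:3,:3])
print(w2px("wrist",[527,-327,19.6],T))
g=cv2.cvtColor(im,cv2.COLOR_BGR2HSV)
m=((g[...,1]<90)&(g[...,2]>50)).astype(np.uint8)
n,l,st,c=cv2.connectedComponentsWithStats(m)
for i in range(1,n):
  if 800<st[i,4]<6000: print(st[i],c[i])
E
```

```text
4.75 [ 528.62 -326.19   63.83] 83.10678582254927 59.737977588195555 [[ 0.    0.12  0.99]
 [-0.    0.99 -0.12]
 [-1.   -0.    0.  ]]
[313.82 220.49]
[ 573   99   53   49 2006] [598.41 122.4 ]
[ 295  200   41   41 1323] [314.91 220.19]
[ 286  288   58   63 2616] [314.24 317.59]
[ 159  348   54   52 1803] [190.65 377.92]
[ 422  348   56   52 1847] [444.   378.19]
```

View pics/w2.png

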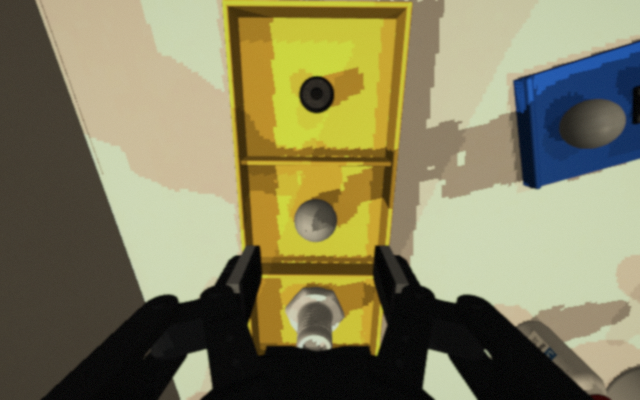

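>>> arm_command --pt "0.55 0 0 0 0 0 0" --pt "0.55 0 0 0 0 0 0" --pt "0.55 0 0 -1.2 0 0 0" --pt "0.55 0 0 -1.2 0 0 0" --pt "0.55 0 0 -1.2 0 0 0" --pt "0.55 0 0 -0.8 0 0 0" --pt "0.55 0 0 -0.5 0 0 0" --pt "0.55 0 0 0 0 0 0" --pt "0.55 0 0 0 0 0 0"

```text
clock: 5.5
eef_pos: [527.0, -326.5, 12.4]
tool_rot: [2.775, 1.57, 2.654]
force: [1.4, 0.1, 0.0]
width: 46.8
```

```bash
python3 - <<'E'
from h import *
T=toolT(); im=ctrl.get_image("wrist"); cv2.imwrite("pics/w3.png",im)
s=ctrl.read_state(); print(s['clock'],T[:3,3],yaw(T),s['width'],s['force'])
E
```

```text
5.55 [ 526.96 -326.49   12.39] 83.03028320263056 46.9702928256216 [0.37 0.48 0.11]
```

View pics/w3.png

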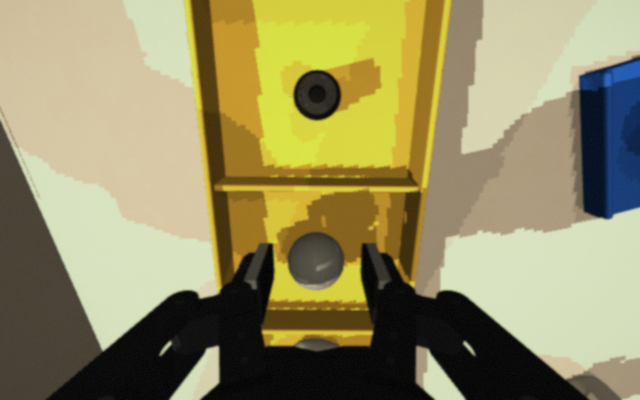

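>>> arm_command --pt "0 0 0 0 0 0 0" --pt "0 0 0 0 0 0 0" --pt "0 0 0 0 0 0 0" --pt "0 0 0 0 0 0 0" --pt "0 0 0 0 0 0 0" --pt "0 0 0 0 0 0 0" --pt "0 0 0 0.5 0 0 0" --pt "0 0 0 1 0 0 0" --pt "0 0 0 1.5 0 0 0" --pt "0 0 0 2 0 0 0" --pt "0 0 0 2 0 0 0" --pt "0 0 0 1 0 0 0" --pt "0 0 0 0 0 0 0"

```text
clock: 6.63
eef_pos: [528.8, -327.3, 95.8]
tool_rot: [-0.359, 1.566, -0.48]
force: [-0.2, 0.2, -0.6]
width: 26.5
```

```bash
python3 - <<'E'
from h import *
T=toolT(); im=ctrl.get_image("wrist"); cv2.imwrite("pics/w4.png",im)
s=ctrl.read_state(); print(s['clock'],T[:3,3],yaw(T),s['width'],s['force'])
for dx in (-3,0,3): print(w2px("wrist",T[:3,3]+[dx,0,7.3],T))
g=cv2.cvtColor(im,cv2.COLOR_BGR2HSV)
m=((g[...,1]<90)&(g[...,2]>50)).astype(np.uint8)
n,l,st,c=cv2.connectedComponentsWithStats(m)
for i in range(1,n):
  if 800<st[i,4]<6000: print(st[i],c[i])
E
```

```text
6.6833 [ 528.82 -327.26   95.79] 83.04627692159528 26.49808980766737 [ 0.01 -0.5  -2.04]
[314.   255.65]
[314.71 260.67]
[315.41 265.64]
[ 536   99   45   42 1467] [557.7 118.8]
[ 290  231   53   96 3866] [316.39 275.4 ]
[398 343  50  57 832] [418.67 374.94]
[187 344  49  56 853] [215.21 375.47]
```

View pics/w4.png

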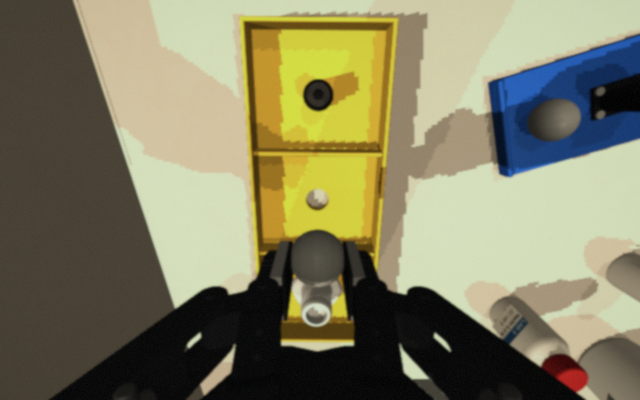

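```bash
python3 - <<'E'
from h import *
for n in ("w3","w4"):
    im=cv2.imread(f"pics/{n}.png"); cv2.imwrite(f"pics/{n}z.png",cv2.resize(im[190:350,220:420],None,fx=4,fy=4,interpolation=cv2.INTER_CUBIC))
T=toolT()
for dz in (-3,0,3,7.3): print(dz,w2px("wrist",T[:3,3]+[0,0,dz],T), [w2px("wrist",T[:3,3]+[0,15*k,dz],T)[0] for k in (-1,1)])
E
```

```text
-3 [314.86 251.2 ] [np.float64(288.3577449945193), np.float64(341.5443879563978)]
0 [314.82 253.83] [np.float64(287.84956171311256), np.float64(341.98249729590975)]
3 [314.78 256.56] [np.float64(287.3230284581459), np.float64(342.4365397817648)]
7.3 [314.72 260.65] [np.float64(286.53429417663165), np.float64(343.1169007750685)]
```

View pics/w3z.png

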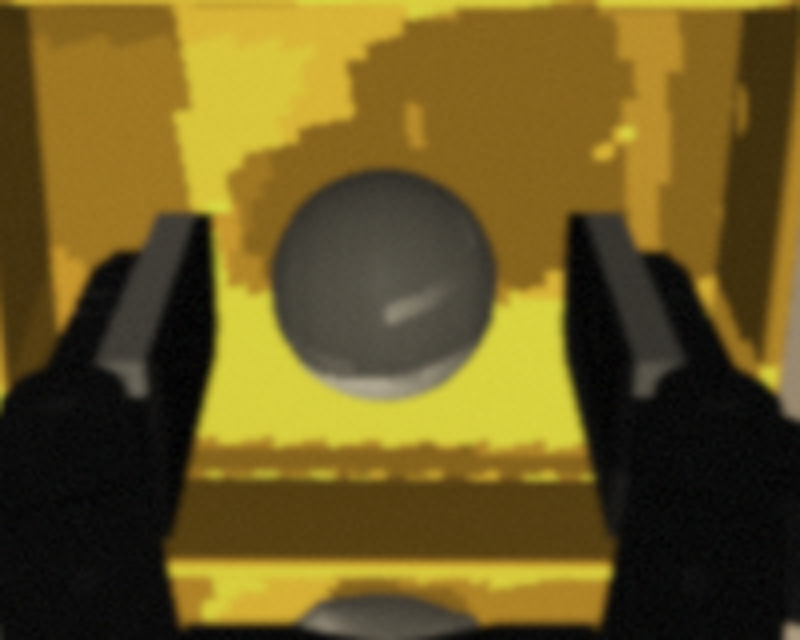

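View pics/w4z.png

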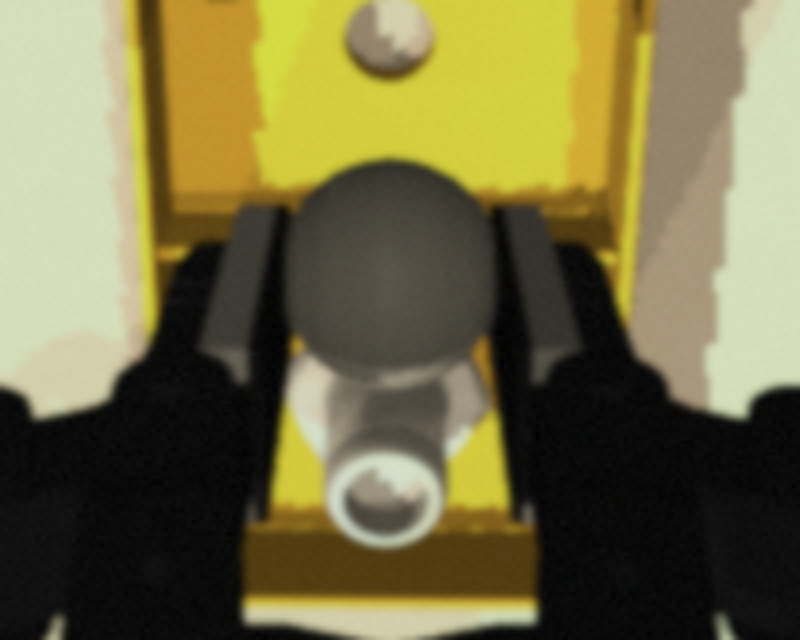

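```bash
python3 - <<'E'
from h import *
T=toolT(); im=ctrl.get_image("wrist"); cv2.imwrite("pics/w5.png",im)
sc=ctrl.get_image("scene"); 
o=np.hstack([cv2.resize(im[190:310,260:370],None,fx=4,fy=4,interpolation=cv2.INTER_CUBIC)])
p=w2px("scene",T[:3,3]+[0,0,5]); print(p); x,y=map(int,p)
b=cv2.resize(sc[y-30:y+30,x-30:x+30],(480,480),interpolation=cv2.INTER_CUBIC)
cv2.imwrite("pics/w5z.png",cv2.resize(np.hstack([o[:480,:440],b]),None,fx=.85,fy=.85))
for dz in (-5,0,5,8): print(dz,(w2px("scene",T[:3,3]+[0,0,dz])-[x-30,y-30])*8+3.5)
E
```

```text
[397.03 291.5 ]
-5 [238.25 266.72]
0 [240.98 257.16]
5 [243.73 247.51]
8 [245.39 241.69]
```

View pics/w5z.png

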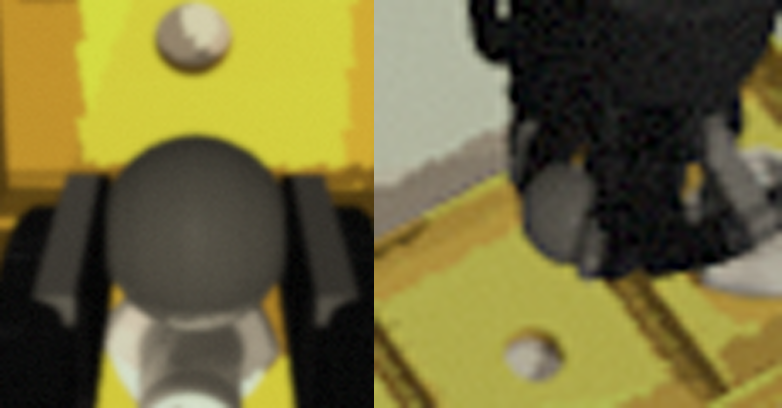

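>>> arm_command --pt "0 -0.2 0.8 1 0 0 -2.3" --pt "0 -0.3 1.2 1 0 0 -3.3" --pt "0 -0.3 1.4 1 0 0 -3.7" --pt "0 -0.3 1.4 0 0 0 -3.7" --pt "0 -0.3 1.4 0 0 0 -3.7" --pt "0 -0.3 1.4 0 0 0 -3.7" --pt "0 -0.3 1.4 0 0 0 -3.7" --pt "0 -0.3 1.4 0 0 0 -3.7" --pt "0 -0.3 1.4 0 0 0 -3.7" --pt "0 -0.3 1.4 0 0 0 -3.7" --pt "0 -0.4 1.4 0 0 0 -3.7" --pt "0 -0.4 1.4 0 0 0 -3.7" --pt "0 -0.4 1.4 0 0 0 -3.7" --pt "0 -0.4 1.4 0 0 0 -3.7" --pt "0 -0.4 1.4 0 0 0 -3.7" --pt "0 -0.4 1.4 0 0 0 -3.7" --pt "0 -0.4 1.7 0 0 0 -3.7" --pt "0 -0.4 1.7 0 0 0 -3.7" --pt "0 -0.4 1.7 0 0 0 -3.7" --pt "0 -0.1 1.4 0 0 0 -3.7"

```text
clock: 8.45
eef_pos: [459.4, -44.2, 121.9]
tool_rot: [-1.857, 1.567, 3.042]
force: [0.2, 0.3, -0.4]
width: 26.5
```

```bash
python3 - <<'E'
from h import *
T=toolT(); im=ctrl.get_image("wrist"); cv2.imwrite("pics/w6.png",im)
s=ctrl.read_state(); print(s['clock'],T[:3,3],yaw(T),s['width'],s['force'],s['qpos'])
print(w2px("wrist",[461,-43,10],T),w2px("wrist",[481.5,-151,21.6],T))
E
```

```text
8.5 [459.39 -44.19 121.91] 10.680502245316747 26.52361839511911 [-0.26  2.15 -1.72] [-0.28  0.59  0.46  2.14 -0.52  0.52  0.76]
[318.34 194.94] [318.3  303.97]
```

View pics/w6.png

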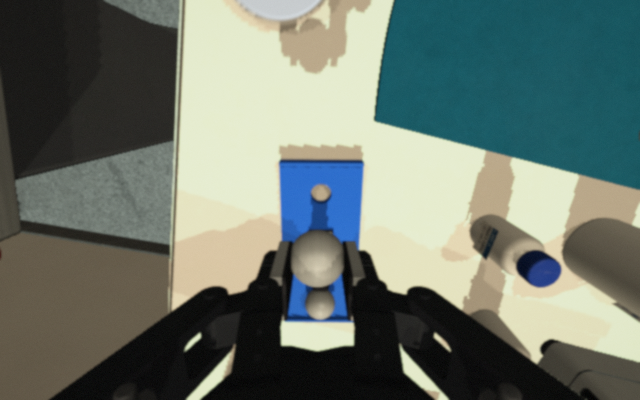

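```bash
python3 - <<'E'
from h import *
im=cv2.imread("pics/w6.png")
cv2.imwrite("pics/w6z.png",cv2.resize(im[150:330,260:380],None,fx=4,fy=4,interpolation=cv2.INTER_CUBIC)[:600+120])
g=cv2.cvtColor(im,cv2.COLOR_BGR2HSV); m=((g[...,1]<100)&(g[...,2]>60)).astype(np.uint8)
n,l,st,c=cv2.connectedComponentsWithStats(m[150:225,285:360])
for i in range(1,n):
  if st[i,4]>50: print(st[i],c[i]+[285,150])
E
python3 -c "
import cv2;im=cv2.imread('pics/w6z.png');print(im.shape);cv2.imwrite('pics/w6z.png',im[:600])"
```

```text
[  0   0  75  11 825] [322. 155.]
[ 26  34  20  18 281] [320.52 192.42]
(720, 480, 3)
```

View pics/w6z.png

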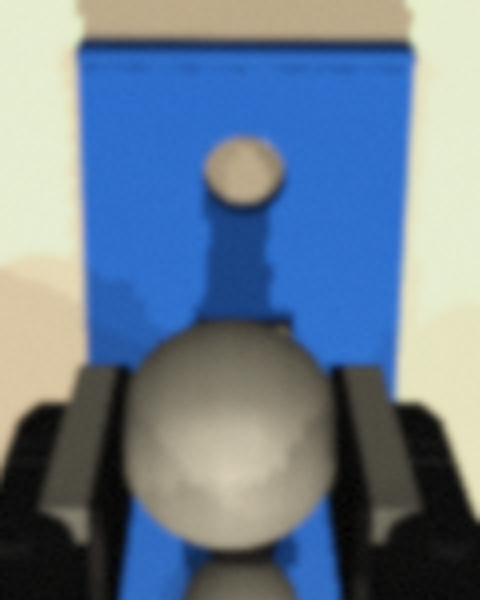

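```bash
python3 - <<'E'
from h import *
T=toolT(); T[:3,3]=[460.6,-45.4,122]
h=px2w("wrist",320.7,192.7,10,T)
for dz in (2,4,6):
  b=px2w("wrist",317.3,258.2,122+dz,T); print(dz,b,h,h-b)
E
```

```text
2 [461.84 -45.05 124.  ] [463.79 -41.46  10.  ] [   1.95    3.59 -114.  ]
4 [461.64 -43.95 126.  ] [463.79 -41.46  10.  ] [   2.15    2.48 -116.  ]
6 [461.44 -42.84 128.  ] [463.79 -41.46  10.  ] [   2.35    1.38 -118.  ]
```

>>> arm_command --pt "0 0.1 0.2 -1 0 0 0" --pt "0 0 0 -2 0 0 0" --pt "0 0 0 -2 0 0 0" --pt "0 0 0 -1.5 0 0 0" --pt "0 0 0 -0.7 0 0 0" --pt "0 0 0 0 0 0 0" --pt "0 0 0 0 0 0 0"

```text
clock: 9.08
eef_pos: [462.0, -44.5, 50.6]
tool_rot: [-1.432, 1.57, -2.815]
force: [0.2, -0.3, -0.7]
width: 26.5
```

```bash
python3 - <<'E'
from h import *
T=toolT(); im=ctrl.get_image("wrist"); cv2.imwrite("pics/w7.png",cv2.resize(im[150:330,230:410],None,fx=3,fy=3,interpolation=cv2.INTER_CUBIC))
s=ctrl.read_state(); print(s['clock'],T[:3,3],yaw(T),s['width'],s['force'],s['qpos'])
sc=ctrl.get_image("scene"); cv2.imwrite("pics/s7.png",cv2.resize(sc[200:300,250:370],None,fx=5,fy=5,interpolation=cv2.INTER_CUBIC))
E
```

```text
9.1333 [461.99 -44.51  50.57] 10.791719551969116 26.63167644034923 [-0.08 -0.28 -1.45] [-0.17  0.72  0.3   2.17 -0.63  0.34  0.85]
```

View pics/w7.png

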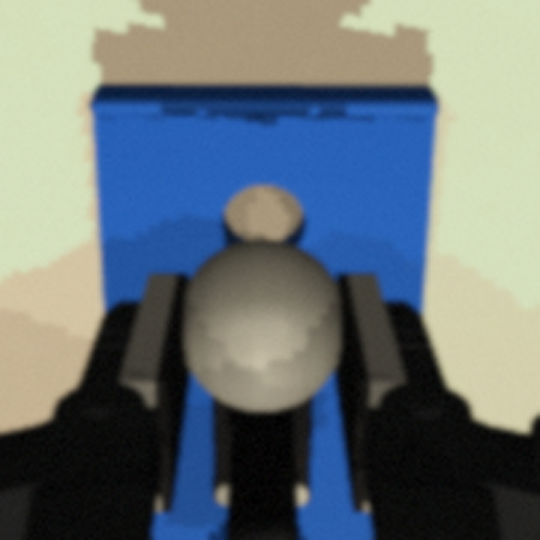

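View pics/s7.png

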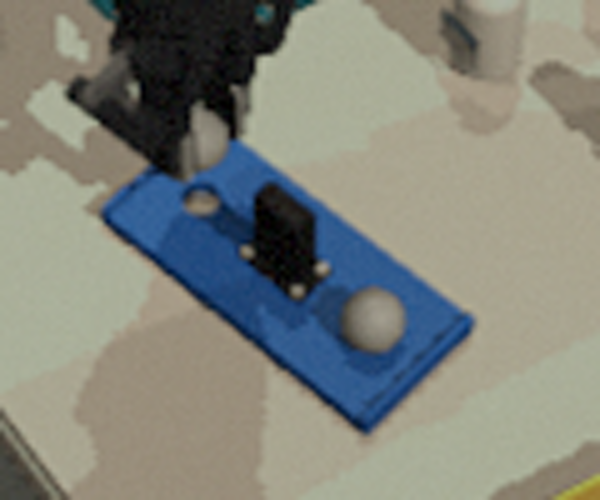

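```bash
python3 - <<'E'
from h import *
T=toolT(); T[:3,3]=[462,-44.4,49.8]
for v in (221,223,225):
  h=px2w("wrist",317.7,v,10,T)
  for dz in (2,4):
    b=px2w("wrist",317.3,258.8,49.8+dz,T); print(v,dz,b,h,h-b)
for p in ([461,-43,10],[462,-44,10]):
  e=[w2px("wrist",np.array(p)+[9.5*np.cos(a),9.5*np.sin(a),0],T) for a in np.linspace(0,6.28,60)]; e=np.array(e); print((e.min(0)-[230,150])*3,(e.max(0)-[230,150])*3)
E
```

```text
221 2 [463.3  -44.41  51.8 ] [462.66 -39.47  10.  ] [ -0.65   4.94 -41.8 ]
221 4 [463.09 -43.29  53.8 ] [462.66 -39.47  10.  ] [ -0.43   3.82 -43.8 ]
223 2 [463.3  -44.41  51.8 ] [462.93 -40.91  10.  ] [ -0.37   3.5  -41.8 ]
223 4 [463.09 -43.29  53.8 ] [462.93 -40.91  10.  ] [ -0.15   2.38 -43.8 ]
225 2 [463.3  -44.41  51.8 ] [463.21 -42.35  10.  ] [ -0.09   2.06 -41.8 ]
225 4 [463.09 -43.29  53.8 ] [463.21 -42.35  10.  ] [  0.12   0.94 -43.8 ]
[211.08 186.72] [294.9  263.99]
[214.67 191.61] [298.34 268.61]
```

>>> arm_command --pt "0 0 0.15 -0.8 0 0 0" --pt "0 0 0 -1 0 0 0" --pt "0 0 0 -0.8 0 0 0" --pt "0 0 0 -0.3 0 0 0" --pt "0 0 0 -0.1 0 0 0" --pt "0 0 0 0 0 0 0"

```text
clock: 9.68
eef_pos: [462.2, -42.1, 20.9]
tool_rot: [-1.762, 1.571, 3.14]
force: [-0.1, 0.7, -1.5]
width: 26.8
```

```bash
python3 - <<'E'
from h import *
T=toolT(); im=ctrl.get_image("wrist"); cv2.imwrite("pics/w8.png",cv2.resize(im[150:330,230:410],None,fx=3,fy=3,interpolation=cv2.INTER_CUBIC))
s=ctrl.read_state(); print(s['clock'],T[:3,3],yaw(T),s['width'],s['force'])
sc=ctrl.get_image("scene"); cv2.imwrite("pics/s8.png",cv2.resize(sc[200:300,250:370],None,fx=5,fy=5,interpolation=cv2.INTER_CUBIC))
E
```

```text
9.7333 [462.17 -42.13  20.89] 10.826480103602998 26.421821469047728 [ 1.32  0.1  -1.06]
```

View pics/w8.png

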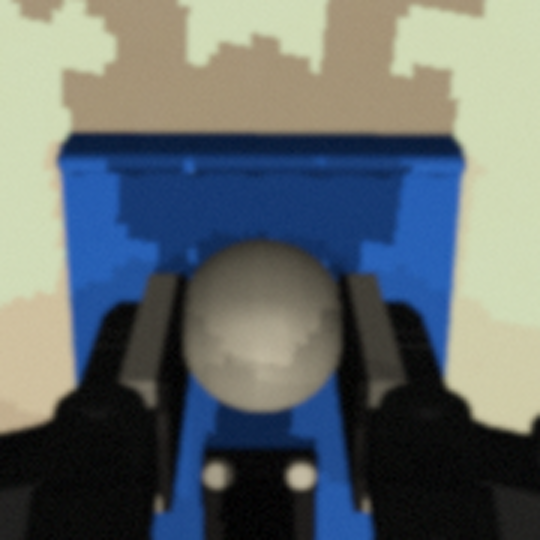

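View pics/s8.png

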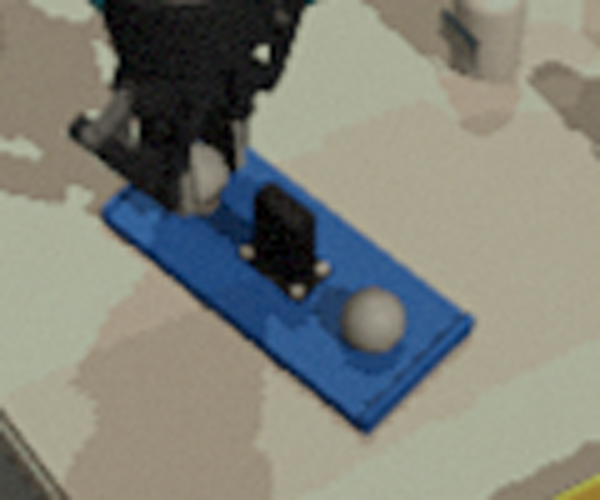

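>>> arm_command --pt "0 0 0 -0.1 0 0 0" --pt "0 0 0 -0.1 0 0 0" --pt "0 0 0 0 0 0 0"

```text
clock: 10.03
eef_pos: [462.3, -42.0, 19.1]
tool_rot: [1.399, 1.571, 0.017]
force: [0.1, 0.5, -1.2]
width: 26.4
```

>>> arm_command --pt "0 0 0 -0.1 0 0 0" --pt "0 0 0 0 0 0 0"

```text
clock: 10.2
eef_pos: [462.3, -42.1, 18.0]
tool_rot: [-2.524, 1.571, 2.378]
force: [-0.2, -1.1, -1.1]
width: 26.3
```

>>> arm_command --pt "0 0 0 -0.1 0 0 0" --pt "0 0 0 0 0 0 0"

```text
clock: 10.37
eef_pos: [462.4, -42.2, 17.3]
tool_rot: [1.525, 1.57, 0.144]
force: [0.1, 1.0, 5.0]
width: 26.5
```

>>> arm_command --pt "0 0 0 -0.1 0 0 0" --pt "0 0 0 0 0 0 0"

```text
clock: 10.53
eef_pos: [462.5, -42.4, 16.8]
tool_rot: [1.451, 1.57, 0.069]
force: [-1.0, -0.7, 10.3]
width: 26.6
```

>>> arm_command --pt "0.4 0 0 0 0 0 0" --pt "0.5 0 0 0 0 0 0" --pt "0.6 0 0 0 0 0 0" --pt "0.6 0 0 0 0 0 0" --pt "0.6 0 0 0.5 0 0 0" --pt "0.6 0 0 1.5 0 0 0" --pt "0.6 0 0 2 0 0 0" --pt "0.6 0 0 2 0 0 0" --pt "0.6 0 0 1.5 0 0 0" --pt "0.6 0 0 0 0 0 0"

```text
clock: 11.37
eef_pos: [463.8, -42.2, 93.5]
tool_rot: [1.289, 1.566, -0.092]
force: [-0.3, 0.3, -0.3]
width: 51.1
```

```bash
python3 - <<'E'
from h import *
T=toolT(); im=ctrl.get_image("wrist"); cv2.imwrite("pics/w9.png",im)
s=ctrl.read_state(); print(s['clock'],T[:3,3],yaw(T),s['width'],s['force'])
sc=ctrl.get_image("scene"); cv2.imwrite("pics/s9.png",cv2.resize(sc[200:300,250:370],None,fx=5,fy=5,interpolation=cv2.INTER_CUBIC))
E
```

```text
11.4167 [463.78 -42.24  93.51] 10.848187505276387 51.415006876023995 [ 0.51  0.12 -0.78]
```

View pics/w9.png

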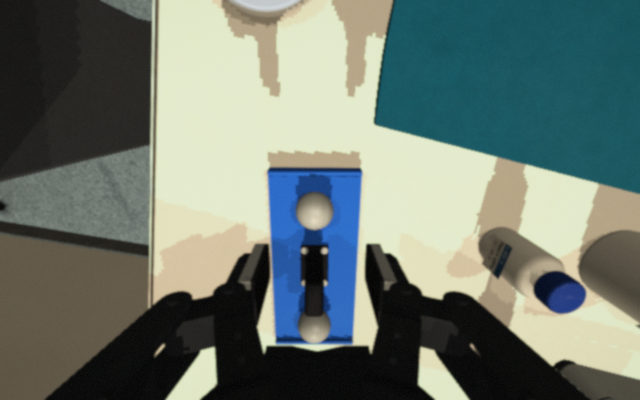

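View pics/s9.png

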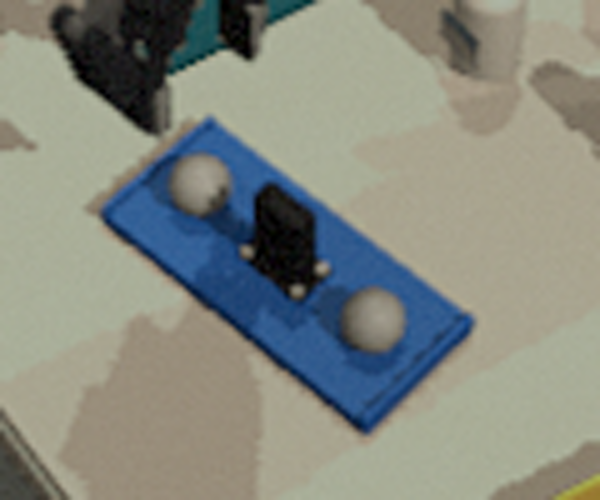

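The ball appears to sit in the pocket, at wrist px (315,211). I'll check that numerically and locate the handle.

```bash
python3 - <<'E'
from h import *
S=lambda X,Y:(250+(X+.5)/5-.5,200+(Y+.5)/5-.5)
a=px2w("scene",*S(200,185),21.6);b=px2w("scene",*S(373,321),21.6);print("scene",a,b,np.linalg.norm(a-b),(a+b)/2,np.degrees(np.arctan2(*(a-b)[1::-1])))
im=ctrl.get_image("top"); cv2.imwrite("pics/t9.png",cv2.resize(im[205:265,310:400],None,fx=7,fy=7,interpolation=cv2.INTER_CUBIC))
w=cv2.imread("pics/w9.png"); cv2.imwrite("pics/w9z.png",cv2.resize(w[150:350,240:390],None,fx=3,fy=3,interpolation=cv2.INTER_CUBIC)) 
T=toolT();print(T[:3,3],w2px("wrist",[471.3,-97.2,10],T))
for p in ([461,-43,21.6],[481.6,-151.2,21.6]):print(w2px("wrist",p,T))
E
```

```text
scene [460.82 -42.85  21.6 ] [ 480.77 -151.22   21.6 ] 110.18963973188715 [470.79 -97.04  21.6 ] 100.42905973502566
[462.03 -41.75  90.85] [314.33 267.66]
[314.11 213.44]
[314.31 328.47]
```

View pics/t9.png

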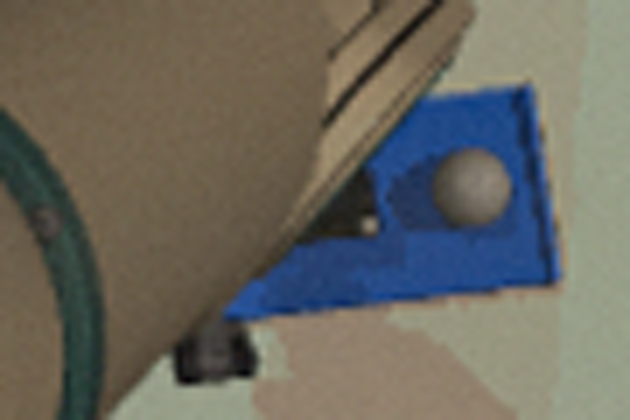

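View pics/w9z.png

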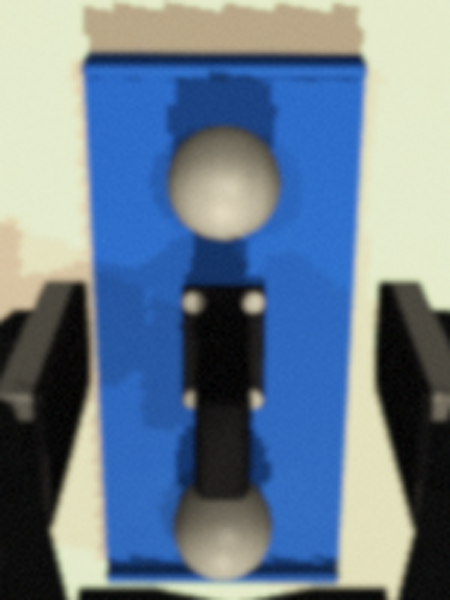

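>>> arm_command --pt "0.6 0.15 -0.9 0 0 0 0" --pt "0.6 0.2 -1.2 0 0 0 0" --pt "0.6 0.2 -1.2 0 0 0 0" --pt "0.6 0.2 -1.2 0 0 0 0" --pt "0.6 0.2 -0.9 -0.5 0 0 0" --pt "0.6 0 0 -1.2 0 0 0" --pt "0.6 0 0 -1.5 0 0 0" --pt "0.6 0 0 -1.5 0 0 0" --pt "0.6 0 0 -1.2 0 0 0" --pt "0.6 0 0 -0.8 0 0 0" --pt "0.6 0 0 0 0 0 0" --pt "0.6 0 0 0 0 0 0"

```text
clock: 12.52
eef_pos: [471.2, -96.6, 23.5]
tool_rot: [-1.873, 1.569, 3.028]
force: [-0.5, -0.5, 0.6]
width: 51.0
```

```bash
python3 - <<'E'
from h import *
T=toolT(); im=ctrl.get_image("wrist"); cv2.imwrite("pics/w10.png",im)
s=ctrl.read_state(); print(s['clock'],T[:3,3],yaw(T),s['width'],s['force'])
E
```

```text
12.5667 [471.22 -96.63  23.49] 10.781607430494311 51.17897628109185 [-0.49 -0.54 -0.06]
```

View pics/w10.png

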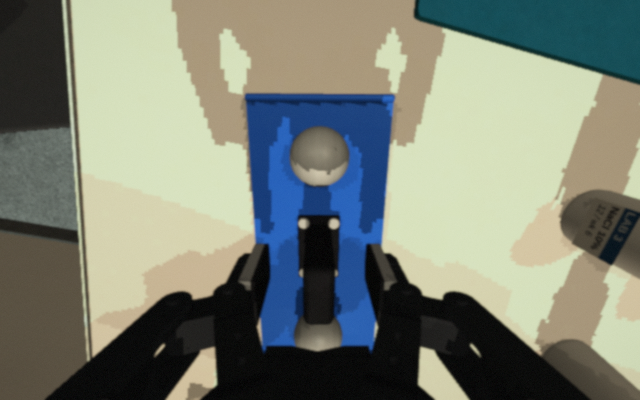

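The handle is centred between the jaws at px (318,270). Closing and lifting now.

>>> arm_command --pt "0.4 0 0 0 0 0 0" --pt "0.3 0 0 0 0 0 0" --pt "0.2 0 0 0 0 0 0" --pt "0.1 0 0 0 0 0 0" --pt "0 0 0 0 0 0 0" --pt "0 0 0 0 0 0 0" --pt "0 0 0 0 0 0 0" --pt "0 0 0 0 0 0 0" --pt "0 0 0 0.3 0 0 0" --pt "0 0 0 0.5 0 0 0" --pt "0 0 0 0.8 0 0 0" --pt "0 0 0 1 0 0 0" --pt "0 0 0 1 0 0 0" --pt "0 0 0 0.8 0 0 0" --pt "0 0 0 0.5 0 0 0" --pt "0 0 0 0 0 0 0" --pt "0 0 0 0 0 0 0" --pt "0 0 0 0 0 0 0"

```text
clock: 14.07
eef_pos: [471.6, -95.9, 72.9]
tool_rot: [-2.261, 1.57, 2.641]
force: [1.3, 0.6, -3.4]
width: 13.1
```

```bash
python3 - <<'E'
from h import *
T=toolT(); im=ctrl.get_image("wrist"); cv2.imwrite("pics/w11.png",im)
s=ctrl.read_state(); print(s['clock'],T[:3,3],yaw(T),s['width'],s['force'],s['torque'],s['qpos'])
sc=ctrl.get_image("scene"); cv2.imwrite("pics/s11.png",cv2.resize(sc[190:290,250:370],None,fx=5,fy=5,interpolation=cv2.INTER_CUBIC))
E
```

```text
14.1167 [471.57 -95.88  72.91] 10.848616532015003 13.431510365297123 [-0.52  0.27 -3.57] [ 0.03 -0.04 -0.03] [-0.12  0.7   0.39  2.12 -0.62  0.44  0.95]
```

View pics/w11.png

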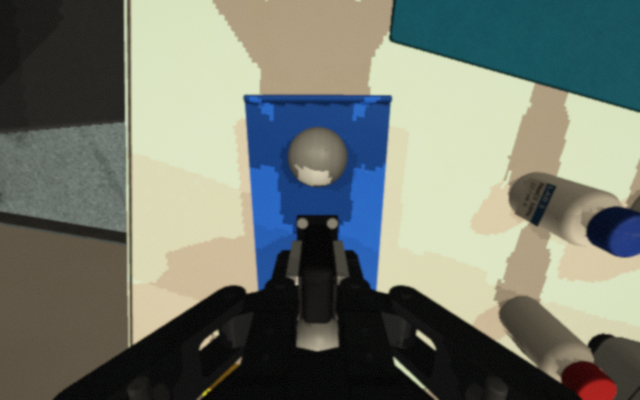

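View pics/s11.png

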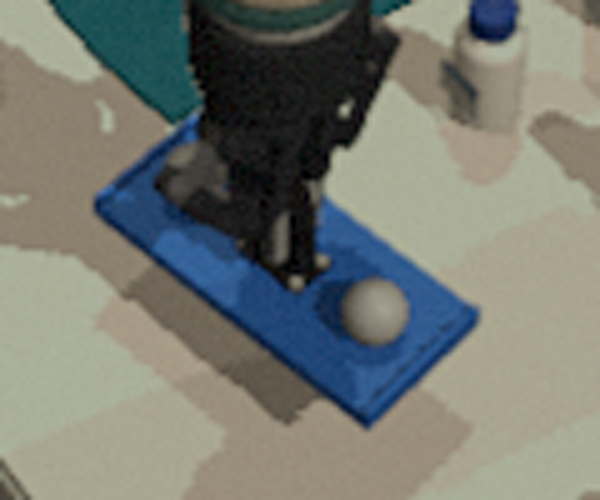

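>>> arm_command --pt "0 0 0 0.4 0 0 0" --pt "0 0 0 0.8 0 0 0" --pt "0 0 0 1 0 0 0" --pt "0 0 0 1 0 0 0" --pt "0 0 0 1 0 0 0" --pt "0 0 0.3 1 0 0 0.6" --pt "0 0 0.6 0.8 0 0 1.2" --pt "0 0 1 0.4 0 0 2" --pt "0 0 1.3 0.1 0 0 2.6" --pt "0 0 1.5 0 0 0 3" --pt "0 0 1.5 0 0 0 3" --pt "0 0 1.5 0 0 0 3" --pt "0 0 1.5 0 0 0 3" --pt "0 0 1.5 0 0 0 3" --pt "0 0 1.5 0 0 0 3" --pt "0 0 1.5 0 0 0 3" --pt "0 0 1.5 0 0 0 3" --pt "0 0 1.5 0 0 0 3" --pt "0 0 1.5 0 0 0 3" --pt "0 0 1.5 0 0 0 3"

```text
clock: 15.83
eef_pos: [471.7, 102.4, 138.1]
tool_rot: [0.035, 1.571, -0.654]
force: [0.1, -0.3, -3.6]
width: 13.4
```

```bash
python3 - <<'E'
from h import *
T=toolT(); im=ctrl.get_image("scene"); cv2.imwrite("pics/s12.png",im)
s=ctrl.read_state(); print(s['clock'],T[:3,3],T[:3,:3],yaw(T),s['width'],s['force'],s['qpos'])
E
```

```text
15.8833 [471.73 102.4  138.06] [[ 0.    0.64  0.77]
 [-0.    0.77 -0.64]
 [-1.    0.    0.  ]] 50.534882174221835 13.388502385674192 [ 0.15  3.54 -3.25] [-0.52  0.57  0.36  2.07 -0.37  0.56  0.98]
```

View pics/s12.png

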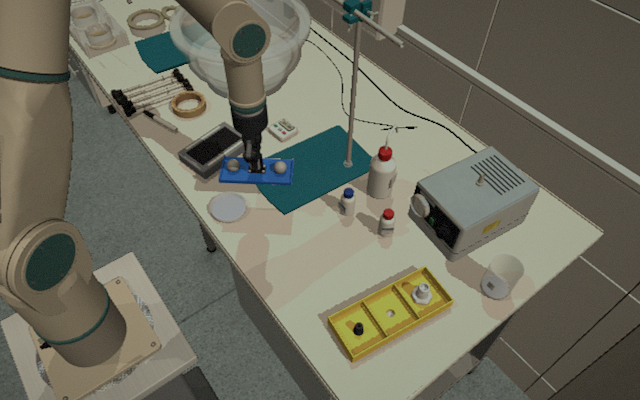

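Both balls are still seated and the tray is level at scene px (257,170). Continuing to the scanner.

>>> arm_command --pt "0 0 0.6 0 0 0 1.5" --pt "0 0 1.2 0 0 0 3" --pt "0 0 1.5 0 0 0 3" --pt "0 0 1.5 0 0 0 3.4" --pt "0 -0.1 1.5 0 0 0 3.4" --pt "0 -0.1 1.5 0 0 0 3.4" --pt "0 -0.1 1.5 0 0 0 3.4" --pt "0 -0.1 1.5 0 0 0 3.4" --pt "0 -0.1 1.5 0 0 0 3.4" --pt "0 0 1.5 0 0 0 3.4" --pt "0 0 1.5 0 0 0 3.4" --pt "0 0 1.5 0 0 0 3.4" --pt "0 0 1.5 0 0 0 3.4" --pt "0 0 1.3 0 0 0 3.4" --pt "0 0 1 0 0 0 2.6" --pt "0 0 0.7 0 0 0 1.8" --pt "0 0 0.4 0 0 0 1" --pt "0 0 0 0 0 0 0" --pt "0 0 0 0 0 0 0" --pt "0 0 0 0 0 0 0"

```text
clock: 17.55
eef_pos: [466.9, 316.7, 138.0]
tool_rot: [-2.033, 1.57, -1.851]
force: [0.1, 0.0, -4.7]
width: 13.5
```

```bash
python3 - <<'E'
from h import *
T=toolT(); im=ctrl.get_image("wrist"); cv2.imwrite("pics/w13.png",im)
s=ctrl.read_state(); print(s['clock'],T[:3,3],T[:3,:3],yaw(T),s['width'],s['force'],s['qpos'])
im=ctrl.get_image("scene"); cv2.imwrite("pics/s13.png",cv2.resize(im[80:200,150:310],None,fx=5,fy=5,interpolation=cv2.INTER_CUBIC))
im=ctrl.get_image("top"); cv2.imwrite("pics/t13.png",cv2.resize(im[160:280,150:270],None,fx=5,fy=5,interpolation=cv2.INTER_CUBIC))
f=lambda *a:[np.round(w2px("wrist",p,T)) for p in a]
print(w2px("wrist",[466,322,33],T))
E
```

```text
17.6 [466.87 316.74 137.99] [[-0.   -0.18  0.98]
 [-0.    0.98  0.18]
 [-1.   -0.   -0.  ]] 100.44918268529929 13.442544320912656 [ 0.2   0.87 -3.44] [-0.75  0.63  0.16  1.85 -0.15  0.67  1.25]
[321.95 196.05]
```

View pics/w13.png

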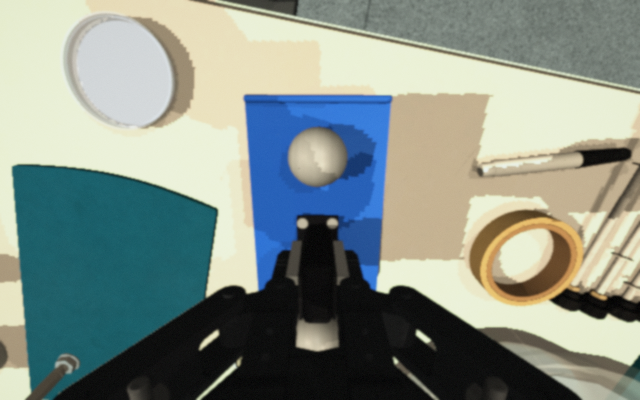

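View pics/s13.png

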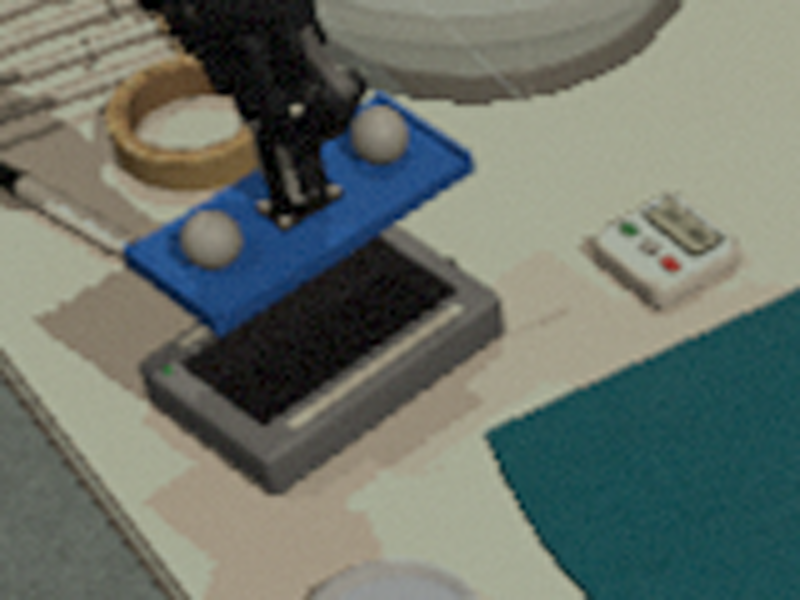

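View pics/t13.png

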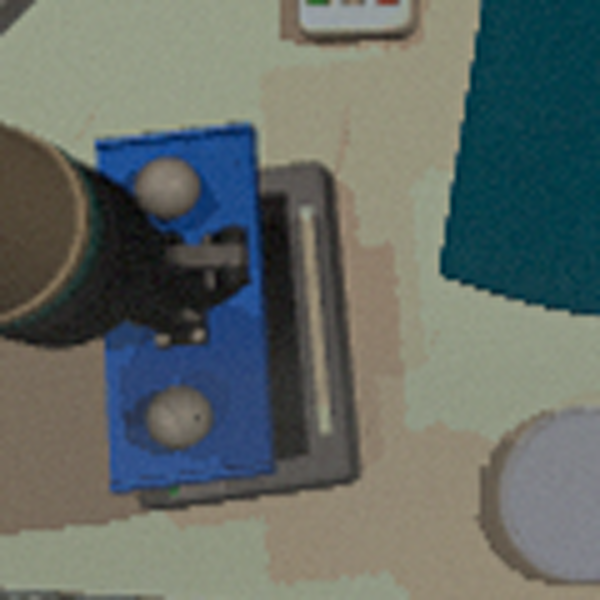

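```bash
python3 - <<'E'
from h import *
U=lambda X,Y:(150+(X+.5)/5-.5,160+(Y+.5)/5-.5)
S=lambda X,Y:(150+(X+.5)/5-.5,80+(Y+.5)/5-.5)
a=px2w("top",*U(167,188),136);b=px2w("top",*U(180,416),136)
print("top",a,b,(a+b)/2,np.linalg.norm(a-b),np.degrees(np.arctan2(*(a-b)[1::-1])))
a=px2w("scene",*S(379,135),136);b=px2w("scene",*S(212,239),136)
print("scene",a,b,(a+b)/2,np.linalg.norm(a-b),np.degrees(np.arctan2(*(a-b)[1::-1])))
c=cv2.imread("pics/scene0.png");cv2.imwrite("pics/scS.png",cv2.resize(c[115:185,170:260],None,fx=8,fy=8,interpolation=cv2.INTER_CUBIC))
E
```

```text
top [521.35 326.9  136.  ] [413.82 306.6  136.  ] [467.59 316.75 136.  ] 109.43415422871315 10.693509198086012
scene [520.27 326.92 136.  ] [412.89 307.14 136.  ] [466.58 317.03 136.  ] 109.18672535361239 10.435471438523248
```

View pics/scS.png

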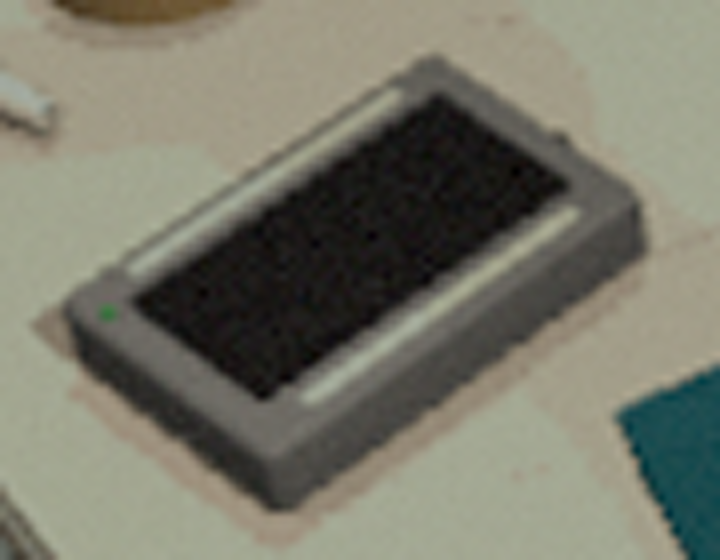

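```bash
python3 - <<'E'
from h import *
S=lambda X,Y:(170+(X+.5)/8-.5,115+(Y+.5)/8-.5)
w=[px2w("scene",*S(*p),33) for p in [(435,95),(570,187),(265,399),(135,303)]];print(w,np.mean(w,0))
E
```

```text
[array([524.64, 370.38,  33.  ]), array([538.45, 302.22,  33.  ]), array([405.6 , 275.61,  33.  ]), array([392.  , 340.58,  33.  ])] [465.18 322.2   33.  ]
```

Both cameras put the window centre at about (465.5, 322) and the tray centre at (467, 317). I'll make a small correction and let it settle.

>>> arm_command --pt "0 -0.1 0.2 0 0 0 0.4" --pt "0 0 0.2 0 0 0 0.4" --pt "0 0 0.1 0 0 0 0.2" --pt "0 0 0 0 0 0 0" --pt "0 0 0 0 0 0 0" --pt "0 0 0 0 0 0 0" --pt "0 0 0 0 0 0 0" --pt "0 0 0 0 0 0 0"

```text
clock: 18.37
eef_pos: [465.8, 322.8, 138.0]
tool_rot: [-2.009, 1.571, -1.808]
force: [0.1, 0.7, -3.7]
width: 13.1
```

```bash
python3 - <<'E'
from h import *
T=toolT(); s=ctrl.read_state(); print(s['clock'],T[:3,3],yaw(T),s['width'],s['force'],abs(s['qd']).max(),T[:3,0])
im=ctrl.get_image("wrist"); cv2.imwrite("pics/w14.png",im); a=cv2.imread("pics/w13.png")
print("diff tray region",np.abs(im[90:240,255:385].astype(int)-a[90:240,255:385]).mean())
im=ctrl.get_image("scene"); cv2.imwrite("pics/s14.png",cv2.resize(im[80:200,150:310],None,fx=5,fy=5,interpolation=cv2.INTER_CUBIC))
E
```

```text
18.3667 [465.81 322.8  138.05] 101.52084347900771 13.060824723638465 [ 0.14  0.67 -3.74] 0.004322787161450768 [-0. -0. -1.]
diff tray region 2.538051282051282
```

View pics/s14.png

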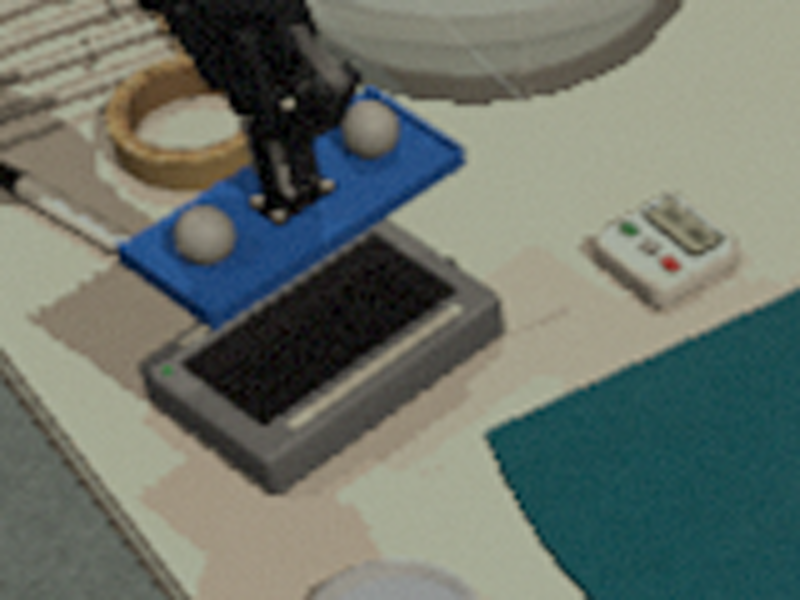

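Both balls are still seated, at px (205,235) and (371,129), and the tray is level and still above the window. Handing the job in.

```bash
python3 -c "
from cell import ctrl
print(ctrl.finish_job())"
```

```text
the job is handed in; nothing more can be done
None
```

I put the loose ball in the tray's empty pocket, lifted the tray by its handle and carried it to the scanner. I handed the job in at about 18.4 s with the arm still holding the tray there. The interface gives no verdict, so success rests on my own checks below.

**Ball placed:** with the tray on the bench, the scene camera put the two balls 110.2 mm apart, against 110 mm when both are seated.

**Final pose:**

| Check | Measured |
|---|---|
| Tool position | about (466, 323) |
| Window centre, two cameras | about (465.5, 322) |
| Yaw error against the window | under 1° |
| Tray underside above the window | about 80 mm |
| Tool tilt | none measurable |
| Joint speeds | under 0.005 rad/s |
| Wrist load | 3.7 N, as expected for the tray and both balls |

Both balls looked seated in the last picture. I did not check the other objects individually; no unexpected force showed in the readings.

**Disagreements:**
- The ball sat about 3–4 mm lower in the fingers than I planned, and the grip opening read 26.5 mm for a 30 mm ball. It did not slip.
- Position estimates from the cameras and the arm's own readings differed by 1–4 mm.

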